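# Fit the grip bushing of a laundry coin slide and hold the slide at its mark

### The arm

A 6-joint arm with a two-finger parallel gripper is mounted at the origin on the work surface. World frame = base frame: x ahead of the robot, y to its left, z up, the work surface at z = 0. Lengths are in mm, angles in rad, forces in N, time in s.
With the tool pointing down it reaches from about 300 to 775 mm from the base axis. Payload 14.6 kg.
Tool frame: the origin (TCP) lies midway between the tips of the shut fingers; the grasp point (between the pads) lies 19 mm behind it; z points along the fingers, y is the line along which they close (so a half turn about z gives the same grasp; the last joint's range is limited). The gripper opens to 94 mm and grips with 3 to 60 N. Pads are 16 mm wide; open, the fingers measure 119 mm over their backs; the gripper's body (75 mm by 177 mm) begins 78 mm behind the grasp point.
Start: joints at [1.165, 0.3, 1.521, -0, 1.321, -0.067], TCP at [182.793, 518.725, 205.446] pointing down, gripper open.
Joint ranges: [-3.03, 3.03], [-0.79, 2.21], [0.23, 2.52], [-1.04, 4.18], [0, 3.07], [-2.55, 2.55]. Speed limits (rad/s): [2.22, 2.22, 2.57, 3.14, 3.14, 3.14].

### API

Orientations are given as a unit quaternion [w, x, y, z].
In Python, from rig import arm gives the robot as it stands.
- The arm moves only by the shell command python3 -m inch 'ROWS' [FORCE]. ROWS is JSON, a list that holds one entry, the list of rows, each a list of 7 numbers: the turn, a rotation vector about the tool's x, y, z as a fraction of full scale, then the shift along the tool's x, y, z as a fraction of full scale, then the closure, from -1 (fully open) to 1 (shut). In form: [[[rx, ry, rz, tx, ty, tz, claw], ...]]. A call has 1 to 20 rows; each row shifts and turns the commanded pose from where the row before left it, along the tool's axes as they then stand; what a row does not reach is not made up. Full scale, the value 1, is 2 cm for a shift and 0.1 rad for a turn. A row lasts 1/12 s, in which the tool goes at most 41.7 mm and 7.16 degrees, less where a joint would pass 70% of its speed; a pose out of reach is approached as far as the arm can. A call with a number of a shift or a turn outside -1 to 1 is refused whole. A call with a gripper value outside its range is refused whole. The fingers move at their own pace and stop on an object; FORCE is the grip in N (left out, the last holds). Time passes only in rows, so rows that do not move let the fingers close. It gives the time, the measured TCP pose, the force, the opening and the grip force at its end, in the units of the state.
- arm.read_state(): the state, without advancing time (a new reading comes with each control period).
- arm.grab_frame(name): name is "scene" or "top" or "wrist"; returns a dict with "img" (400x640x3 uint8, red, green, blue), "range_z" (400x640 float32, mm along the optical axis (not along the pixel's ray), 0 where there is no reading), "camera_matrix" (3x3 intrinsics, pixels), "pose" (4x4, takes a point from camera to world coordinates). Camera axes: x right, y down, z forward; pixel columns grow to the right and rows downward; lengths in mm; the calibration is good to about 2 mm. A picture is of the moment at which its call begins.
- arm.hand_in(): hands the job in; it is judged then, once.
The state is a dict: "time_s": time; "joint_positions": joint angles; "joint_velocities": joint speeds; "tau": joint torques, N m; "tool_pos": TCP position; "ee_rot": TCP orientation; "wrist_force": force on the tool from outside, world axes, zero at the start; "wrist_torque": the same for the moment, N m; "width": finger opening in mm; "grasp_force": force on a finger pad.
Only numpy, scipy, OpenCV 4.12 (cv2) and the standard library are available. Lean on these libraries where they do the work, as an engineer would, in place of code of your own. Each camera call takes 0.05 s, during which the arm holds its last target. There are 200 camera calls.

### The job

Only one of the two loose steel bushings fits over the pin on the coin unit's spring-return slide: push that one fully down onto the pin while the slide is home, and put the one that does not fit into the grey tray. Then grip the fitted bushing, pull the slide out by it until the small pointer on the slide lines up with the line on the mark block beside it, and finish while still holding it there by the bushing against the spring (do not let go). Leave the jar, the cup and the screwdriver where they are.

Things in the scene. Friction and masses are not known exactly. Their poses are not given: they have to be found in the camera images.
- bushing_wide: plain steel bushing (upright tube) that FITS the pin: outer diameter 42, bore 25.5, height 40, about 0.2 kg. Origin: centre of its underside, z up its axis. Starts standing on the table, left of the coin unit. Looks like the other one except for the wider bore.
- bushing_narrow: plain steel bushing that does NOT fit (it would perch about 23 above the slide on the pin's cone): outer diameter 42, bore 17, height 40, about 0.24 kg. Origin: centre of its underside, z up its axis. Starts standing on the table left of the coin unit; which of the two is nearer the robot changes.
- coin_unit: fixed coin-slide unit: aluminium base plate 400 x 100, 8 thick, with a white housing 170 x 96 whose top is 60 above the table. Origin: on the table, under the pin's axis when the slide is home. Its x axis points from the pin to the housing (housing front 80 from the origin); the slide is pulled along its -x. The plate reaches from 145 before the origin (-x) to 255 behind it.
- pin_foot (a point): centre of the pin's foot, on the top face of the slide (30 above the table); moves with the slide; axes as coin_unit. The steel pin stands upright, diameter 22 for its lower 18, then a cone to diameter 12 at its tip, 28 above this point. The slide is a steel tongue 40 wide, 16 thick, whose free end is 40 before the pin. A fitted bushing rests with its underside at this point.
- tongue (a joint): pull-out of the slide in m: 0 home (against its stop, where it starts), grows as it is pulled out of the housing (coin_unit -x), at most 0.1. Spring return: pull is 5.4 N at 0 and rises 90 N per m (about 12 N at 0.075), plus about 0.4 N of friction; it springs home when let go.
- pointer (a point): free end of the pointer, a dark bar 5 wide and 5 high that sticks out of the slide's left (+y of coin_unit) edge, 31.5 above the table; moves with the slide; it lies 45 behind (+x) and 30 left (+y) of the pin axis.
- mark: fixed dark block 14 wide (along the slide) x 16 x 20 high, with a fine white line across the middle of its top, on the base plate left of the slide (38 from its midline). Origin: centre of its underside, 8 above the table; axes as coin_unit. Its place along the slide changes: the slide must be pulled 40 to 75 to bring the pointer to it. The pointer end passes beside it, level with its top.
- tray: fixed grey open tray 150 (x) x 120 (y) x 30 high, walls and floor about 4 thick, right of the coin unit. Origin: centre of its underside; x along its long side.
- jar: bystander: white jar, diameter 64, height 100. Origin: centre of its underside.
- cup: bystander: white cup, rim diameter 76, height 80. Origin: centre of its underside.
- screwdriver: bystander: screwdriver 190 long with a black handle, lying left of the bushings. Origin near the middle, x along it.
There are look-alikes about, which are no part of the job. Leave any pink or purple look-alike of the bushing_wide alone.

How it is judged:
By the outcome, as a careful person would: the job done as asked, in the order asked, and still so for the second after the job is handed in, while the arm keeps its last pose, push and grip.
It also fails if it takes over 67 s, if anything falls off the work surface, if the arm or the gripper's body presses on something with over 40 N, if the wrist force passes 120 N, or if a joint passes its speed limit or range.

## Working session

There is one attempt and no reset: what is moved stays moved. The work goes in short steps, Python scripts to look and compute and a shell command to move; the robot and the scene stay as the last step left them, time stands still between calls to the robot, and variables do not carry over. Pictures are saved under pics/ and viewed, at most 10 in all, crops included, and the job is handed in when it is done.

```bash
ls; mkdir -p pics; cat > h.py <<'E'
import numpy as np, cv2
from rig import arm
from scipy.spatial.transform import Rotation as R
def grab(n,name=None):
    f=arm.grab_frame(n)
    if name: cv2.imwrite('pics/'+name,f['img'][:,:,::-1])
    np.savez('/tmp/%s.npz'%n,**f); return f
def load(n): return dict(np.load('/tmp/%s.npz'%n))
def plane(f,u,v,z):
    K,P=f['camera_matrix'],f['pose']
    d=P[:3,:3]@np.linalg.solve(K,[u,v,1.]); o=P[:3,3]
    return o+d*(z-o[2])/d[2]
def world(f):
    K,P=f['camera_matrix'],f['pose']; h,w=f['range_z'].shape
    u,v=np.meshgrid(np.arange(w),np.arange(h)); z=f['range_z']
    p=np.stack([(u-K[0,2])/K[0,0]*z,(v-K[1,2])/K[1,1]*z,z],-1)
    return p@P[:3,:3].T+P[:3,3]
def proj(f,p):
    P=f['pose']; c=P[:3,:3].T@(np.array(p)-P[:3,3]); q=f['camera_matrix']@c; return q[:2]/q[2]
E
python3 - <<'E'
from h import *
for n in ['top','scene']:
    f=grab(n,n+'1.png'); print(n,f['pose'].round(3).tolist(),f['camera_matrix'].round(1).tolist())
s=arm.read_state(); print({k:np.round(v,3).tolist() for k,v in s.items()})
E
```

```text
pics
top [[0.003, -0.978, 0.209, 366.201], [-1.0, -0.003, 0.003, 18.091], [-0.002, -0.209, -0.978, 1065.978], [0.0, 0.0, 0.0, 1.0]] [[446.6, 0.0, 317.4], [0.0, 446.6, 195.4], [0.0, 0.0, 1.0]]
scene [[-0.671, 0.484, -0.562, 1228.989], [0.741, 0.448, -0.5, 602.298], [0.01, -0.752, -0.659, 843.203], [0.0, 0.0, 0.0, 1.0]] [[518.1, 0.0, 312.2], [0.0, 518.1, 209.9], [0.0, 0.0, 1.0]]
{'time_s': 0.1, 'joint_positions': [1.165, 0.3, 1.522, 0.0, 1.321, -0.067], 'joint_velocities': [-0.002, -0.001, -0.0, -0.002, 0.0, 0.0], 'tau': [0.003, -53.264, -35.328, 0.071, 0.024, -0.0], 'tool_pos': [182.717, 518.517, 204.953], 'ee_rot': [-0.0, 0.169, 0.986, -0.0], 'wrist_force': [-0.48, 0.46, -0.145], 'wrist_torque': [-0.021, -0.041, 0.034], 'grasp_force': 0.0, 'width': 94.014}
```

View pics/top1.png

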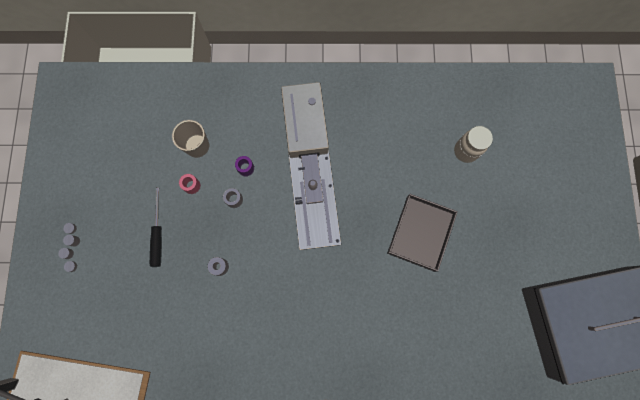

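View pics/scene1.png

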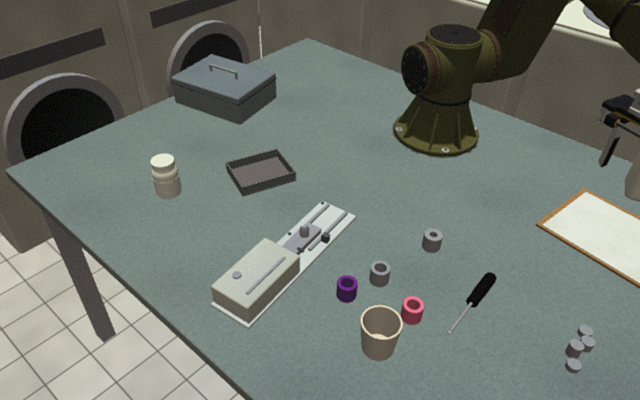

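Top view: the grey candidates are bushings at (232,197) and (217,266). Look-alikes are purple (244,165), pink (189,183) and four small grey discs near (69,228–266). The coin unit's pin is at (312,184), the mark block at about (299,201), the tray at (422,232). I'll measure these and make one close crop.

```bash
python3 - <<'E'
from h import *
f=load('top'); W=world(f); im=f['img']
a=cv2.resize(im[175:285,195:255],None,fx=5,fy=5,interpolation=cv2.INTER_CUBIC)
b=cv2.resize(im[140:250,275:355],None,fx=5,fy=5,interpolation=cv2.INTER_CUBIC)
cv2.imwrite('pics/crop1.png',np.hstack([a,b])[:,:,::-1])
for n,(u,v) in dict(far=(232,197),near=(217,266)).items():
    x0,y0=u-14,v-14; sub=W[y0:v+15,x0:u+15]; m=(abs(sub[...,2]-40)<6)
    p=sub[m]; ang=cv2.minEnclosingCircle(p[:,:2].astype(np.float32))
    ring=m.astype(np.uint8); area=ring.sum()*(1.0/446.6*(1066-40)/.978)**2
    print(n,'ring centre',p.mean(0).round(1),'circ',np.round(ang,1),'n',len(p))
    g=cv2.cvtColor(im,cv2.COLOR_RGB2GRAY)[v-2:v+2,x0:u+15]; print(g)
# unit: plate pts z~8, slide ~30, housing 60
hm=((abs(W[...,2]-60)<5)&(W[...,0]>450)&(W[...,1]<120)&(W[...,1]>-50))
print('housing',hm.sum(),cv2.minAreaRect(W[hm][:,:2].astype(np.float32)))
pm=((abs(W[...,2]-8)<4)&(abs(W[...,1]-30)<110)&(W[...,0]>200)&(W[...,0]<560)&(im.mean(-1)>140))
print('plate',pm.sum(),cv2.minAreaRect(W[pm][:,:2].astype(np.float32)))
print('pin tip region',W[178:190,308:318,2].round(0).tolist())
tm=((abs(W[...,2]-30)<6)&(W[...,1]<-100)&(W[...,1]>-400)&(W[...,0]<500)&(W[...,0]>150))
tm=cv2.morphologyEx(tm.astype(np.uint8),cv2.MORPH_CLOSE,np.ones((3,3)))>0
q=W[tm]; q=q[(q[:,1]>-330)]; print('tray',tm.sum(),cv2.minAreaRect(q[:,:2].astype(np.float32)))
print('tray centre plane',plane(f,422,232,4))
E
```

```text
Traceback (most recent call last):
ValueError: setting an array element with a sequence. The requested array has an inhomogeneous shape after 1 dimensions. The detected shape was (2,) + inhomogeneous part.
```

View pics/crop1.png

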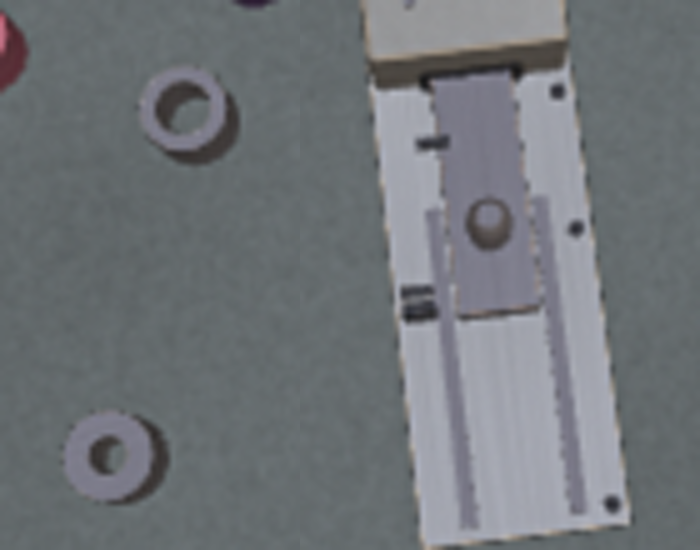

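The crop shows the far bushing (232,197) with the wide bore, so it fits. The near one (217,266) has the small bore and goes to the tray. The pointer is at about (301,168.6) and the mark, with its white line, at about (298.6,200).

```bash
python3 - <<'E'
from h import *
f=load('top'); W=world(f); im=f['img']
for n,(u,v) in dict(far=(232,197),near=(217,266)).items():
    sub=W[v-14:v+15,u-14:u+15]; m=(abs(sub[...,2]-40)<6); p=sub[m][:,:2].astype(np.float32)
    print(n,sub[m].mean(0).round(1),cv2.minEnclosingCircle(p),m.sum())
def rect(m,s):
    print(s,m.sum(),cv2.minAreaRect(W[m][:,:2].astype(np.float32)), np.median(W[m][:,2]))
B=im.mean(-1)
rect((abs(W[...,2]-60)<5)&(W[...,0]>450)&(W[...,1]<120)&(W[...,1]>-50),'housing')
rect((abs(W[...,2]-8)<4)&(abs(W[...,1]-30)<80)&(W[...,0]>200)&(W[...,0]<560)&(B>140),'plate')
sl=(abs(W[...,2]-30)<5)&(abs(W[...,1]-30)<80)&(W[...,0]>200)&(W[...,0]<560)&(np.arange(640)>303)[None]
rect(sl,'slide')
print(W[178:192:2,306:320:2,2].round(0).astype(int))
pt=(W[...,2]>50)&(abs(W[...,1]-30)<40)&(W[...,0]>350)&(W[...,0]<460); print('pin hi',W[pt].mean(0),W[pt][:,2].max(),pt.sum())
m=(abs(W[...,2]-30)<7)&(W[...,1]<-130)&(W[...,1]>-330)&(W[...,0]<460)&(W[...,0]>200); rect(m,'tray')
print('tray c',plane(f,422,232,4),'pointer',plane(f,301.4,168.6,34),'mark',plane(f,298.6,199.6,28),'bush c far',plane(f,232-.3,197,40))
for n,(u,v) in dict(cup=(189,136),jar=(476,144),purple=(244,165),pink=(189,183)).items(): print(n,plane(f,u,v,50).round(0))
E
```

```text
far [582.1 223.1  40.3] ((582.4794311523438, 223.3033905029297), 20.98012351989746) 166
near [421.2 249.8  40.6] ((421.3180236816406, 250.3976287841797), 20.976173400878906) 231
housing 2588 ((730.4700927734375, 47.66700744628906), (259.5949401855469, 95.88568115234375), 7.1716532707214355) 60.81213379787749
plate 1245 ((516.0564575195312, 20.774715423583984), (97.2236099243164, 98.60836791992188), 6.936254501342773) 8.758836189887916
slide 0 ((0.0, 0.0), (0.0, 0.0), 0.0) nan
[[31 31 26 29 28 29 32]
 [29 30 49 60 54 29 29]
 [30 30 29 33 28 51 32]
 [33 53 57 31 31 52 34]
 [32 33 53 59 54 50 29]
 [31 37 42 45 45 35 33]
 [31 33 32 32 33 33 32]]
pin hi [ 366.20097863   18.09066018 1065.97772641] 1065.9777264104607 1001
tray 163 ((455.83551025390625, -208.50955200195312), (119.96058654785156, 50.896942138671875), 69.2823715209961) 29.845732837198057
tray c [ 504.34079239 -229.08511495    4.        ] pointer [652.0415559   59.48276001  34.        ] mark [577.52709992  65.53248068  28.        ] bush c far [580.83738553 222.1556385   40.        ]
cup [728. 329.  50.]
jar [ 710. -357.   50.]
purple [656. 194.  50.]
pink [612. 322.  50.]
  return _methods._mean(a, axis=axis, dtype=dtype,
  ret = ret.dtype.type(ret / rcount)
```

```bash
python3 - <<'E'
from h import *
f=load('top'); W=world(f); im=f['img']; B=im.mean(-1)
x,y,z=W[...,0],W[...,1],W[...,2]; box=(abs(y-30)<75)
def rect(m,s): print(s,m.sum(),np.round(np.hstack(cv2.minAreaRect(W[m][:,:2].astype(np.float32))),2), np.median(W[m][:,2]).round(1))
rect((abs(z-60)<4)&(x>680)&(x<870)&box,'housing')
rect((abs(z-8)<5)&(x>440)&(x<690)&box&(B>140),'plate')
rect((abs(z-30)<3)&(x>540)&(x<690)&(y<58)&(y>10),'slide')
m=(z>38)&(z<62)&(x>570)&(x<650)&(abs(y-32)<25); rect(m,'pin')
m2=(z>52)&(z<62)&(x>570)&(x<650)&(abs(y-32)<25); rect(m2,'pintip')
print('pin px->', plane(f,275+(489-300)/5,140+217/5,56), plane(f,312.8,184.7,45))
m=(abs(z-29)<6)&(y<-140)&(y>-330)&(x<640)&(x>380); 
rect(m,'tray'); 
s=load('scene'); SW=world(s); m=(SW[...,2]>38)&(SW[...,2]<62)&(SW[...,0]>570)&(SW[...,0]<650)&(abs(SW[...,1]-32)<25); print('pin scene',m.sum(),SW[m].mean(0), SW[m][:,2].max())
for c in ((582,223),(421,250)):
  d=(SW[...,0]-c[0])**2+(SW[...,1]-c[1])**2<35**2; d&=abs(SW[...,2]-40)<3; print(cv2.minEnclosingCircle(SW[d][:,:2].astype(np.float32)),d.sum())
st=arm.read_state(); print(R.from_quat(np.roll(st['ee_rot'],-1)).as_matrix().round(3))
E
```

```text
housing 2414 [774.06  53.1  171.74  95.76   7.17] 60.7
plate 2292 [581.55  28.84 228.92  98.84   7.12] 9.0
slide 621 [629.91  34.55 117.45  41.01   5.67] 30.7
pin 55 [610.24  33.19  20.36  19.35  69.  ] 52.2
pintip 29 [609.95  32.73  17.17  17.71  39.21] 54.9
pin px-> [610.37302206  31.6963928   56.        ] [609.89117765  31.82698661  45.        ]
tray 489 [ 502.23 -226.25  121.33  150.18   69.16] 29.8
pin scene 81 [615.52588624  33.38198715  50.11754566] 60.92981662659861
((584.449951171875, 218.48487854003906), 22.255603790283203) 152
((421.486328125, 249.06033325195312), 22.928869247436523) 147
[[-0.943  0.332 -0.   ]
 [ 0.332  0.943 -0.001]
 [ 0.    -0.001 -1.   ]]
```

Pin is at about (610.2, 32.6), checked against the housing (165 mm from origin), with unit yaw 7.1°. The wide bushing is at about (582.5, 223) and the narrow one at (421, 250). First I'll turn so that tool x lies along unit -x, then hover.

```bash
python3 -m inch '[[[0,0,-0.925,0,0,0,-1],[0,0,-0.925,0,0,0,-1],[0,0,-0.925,0,0,0,-1],[0,0,-0.925,0,0,0,-1],[0,0,-0.925,0,0,0,-1]]]' 20
python3 -m inch '[[[0,0,0,-1,-0.95,0.15,-1],[0,0,0,-1,-0.95,0.15,-1],[0,0,0,-1,-0.95,0.15,-1],[0,0,0,-1,-0.95,0.15,-1],[0,0,0,-1,-0.95,0.15,-1],[0,0,0,-1,-0.95,0.15,-1],[0,0,0,-1,-0.95,0.15,-1],[0,0,0,-1,-0.95,0.15,-1],[0,0,0,-1,-0.95,0.15,-1],[0,0,0,-1,-0.95,0.15,-1],[0,0,0,-1,-0.95,0.15,-1],[0,0,0,-1,-0.95,0.15,-1],[0,0,0,-1,-0.95,0.15,-1],[0,0,0,-1,-0.95,0.15,-1],[0,0,0,-1,-0.95,0.15,-1],[0,0,0,-1,-0.95,0.15,-1],[0,0,0,-1,-0.95,0.15,-1],[0,0,0,-1,-0.95,0.15,-1],[0,0,0,0,0,0,-1],[0,0,0,0,0,0,-1]]]'
cat >> h.py <<'E'
def tcp():
    s=arm.read_state(); M=R.from_quat(np.roll(s['ee_rot'],-1)).as_matrix(); return np.array(s['tool_pos']),M
def go(t):
    p,M=tcp(); print('TCP',p.round(1),'yawy',np.degrees(np.arctan2(M[1,1],M[0,1])).round(2),'rows of 20mm x,y,z:',(M.T@(np.array(t)-p)/20).round(2))
E
python3 - <<'E'
from h import *
p,M=tcp(); f=grab('wrist','wrist1.png'); P=f['pose']; print(f['camera_matrix'][0]); print(M.T@P[:3,:3],M.T@(P[:3,3]-p)); print(p,M)
W=world(f)
for c in ((583,222),):
  d=(W[...,0]-c[0])**2+(W[...,1]-c[1])**2<35**2; d&=abs(W[...,2]-40)<3; print(W[d].mean(0),cv2.minEnclosingCircle(W[d][:,:2].astype(np.float32)),d.sum())
go([582.5,222.5,6])
E
```

```text
time_s: 0.52
tool_pos: [182.7, 518.6, 205.1]
ee_rot: [-0.0, -0.064, 0.998, -0.0]
wrist_force: [0.2, 0.1, -0.0]
width: 94.1
grasp_force: 0.0
time_s: 2.18
tool_pos: [582.6, 222.8, 150.5]
ee_rot: [-0.001, -0.061, 0.998, -0.0]
wrist_force: [-0.3, 0.2, 0.1]
width: 93.9
grasp_force: 0.0
[281.20849757   0.         321.3974203 ]
[[ 2.28118330e-04 -9.59467772e-01 -2.81818280e-01]
 [ 9.99999934e-01  2.98308777e-04 -2.06158888e-04]
 [ 2.81871676e-04 -2.81818214e-01  9.59467777e-01]] [  82.23162853   -1.05983972 -178.58967818]
[582.58430704 222.78640928 150.49668922] [[-9.92584963e-01 -1.21544810e-01 -1.39649616e-03]
 [-1.21544336e-01  9.92585915e-01 -4.19986013e-04]
 [ 1.43718954e-03 -2.47135604e-04 -9.99998937e-01]]
[580.89615227 221.53646534  39.10767792] ((581.5445556640625, 221.63034057617188), 20.98018455505371) 703
TCP [582.  223.6 150.9] yawy 97.05 rows of 20mm x,y,z: [-0.03 -0.06  7.24]
```

View pics/wrist1.png

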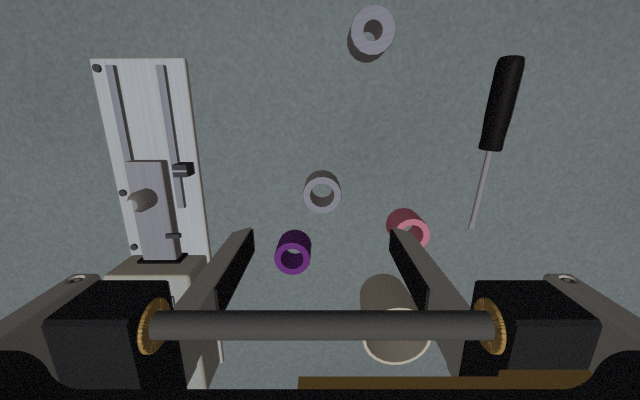

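Wrist view: wide bushing (322,194) lies between the finger lines, narrow one at (373,30), purple (293,252) and pink (410,230) clear. Descend and grip.

```bash
python3 -m inch '[[[0,0,0,0,-0.04,1,-0.6],[0,0,0,0,0,1,-0.6],[0,0,0,0,0,1,-0.6],[0,0,0,0,0,1,-0.6],[0,0,0,0,0,1,-0.6],[0,0,0,0,0,1,-0.6],[0,0,0,0,0,0.6,-0.6],[0,0,0,0,0,0.4,-0.6],[0,0,0,0,0,0.2,-0.6],[0,0,0,0,0,0,-0.6],[0,0,0,0,0,0,1],[0,0,0,0,0,0,1],[0,0,0,0,0,0,1],[0,0,0,0,0,0,1],[0,0,0,0,0,0,1],[0,0,0,0,0,0,1],[0,0,0,0,0,0,1],[0,0,0,0,0,0,1]]]' 30
```

```text
time_s: 3.73
tool_pos: [582.5, 223.0, 7.8]
ee_rot: [0.0, -0.062, 0.998, 0.0]
wrist_force: [-0.0, -0.2, 3.8]
width: 41.5
grasp_force: 30.0
```

```bash
python3 -m inch '[[[0,0,0,0,0,-0.5,1],[0,0,0,0,0,-1,1],[0,0,0,0,0,-1,1],[0,0,0,0,0,-1,1],[0,0,0,-0.02,-0.96,-0.6,1],[0,0,0,-0.02,-0.96,0,1],[0,0,0,-0.02,-0.96,0,1],[0,0,0,-0.02,-0.96,0,1],[0,0,0,-0.02,-0.96,0,1],[0,0,0,-0.02,-0.96,0,1],[0,0,0,-0.02,-0.96,0,1],[0,0,0,-0.02,-0.96,0,1],[0,0,0,-0.02,-0.96,0,1],[0,0,0,-0.02,-0.96,0,1],[0,0,0,0,0,0,1],[0,0,0,0,0,0,1]]]'
python3 - <<'E'
from h import *
f=grab('wrist'); W=world(f); p,M=tcp(); go([610.2,32.6,90])
cv2.imwrite('pics/wrist2.png',cv2.resize(f['img'][60:290,170:470],None,fx=2.5,fy=2.5)[:,:,::-1])
d=(abs(W[...,2]-(p[2]-7.8+40))<4)&(np.hypot(W[...,0]-p[0],W[...,1]-p[1])<24)
print('bush',d.sum(),W[d].mean(0),cv2.minEnclosingCircle(W[d][:,:2].astype(np.float32)))
d=(W[...,2]>38)&(W[...,2]<62)&(np.hypot(W[...,0]-610,W[...,1]-32)<20)
print('pin',d.sum(), W[d].mean(0) if d.any() else '')
q=W[200,320]; print(q)
E
```

```text
time_s: 5.07
tool_pos: [609.9, 32.3, 89.7]
ee_rot: [-0.0, -0.061, 0.998, 0.0]
wrist_force: [0.0, 0.7, -2.3]
width: 42.1
grasp_force: 30.0
TCP [609.9  33.   89.6] yawy 97.06 rows of 20mm x,y,z: [-0.01 -0.02 -0.02]
bush 2474 [607.86416579  31.33071966 120.9182168 ] ((608.9390869140625, 32.53982162475586), 23.954313278198242)
pin 72 [600.89046317  29.33158302  42.75032188]
[599.62438572  28.62769928  29.29678149]
```

View pics/wrist2.png

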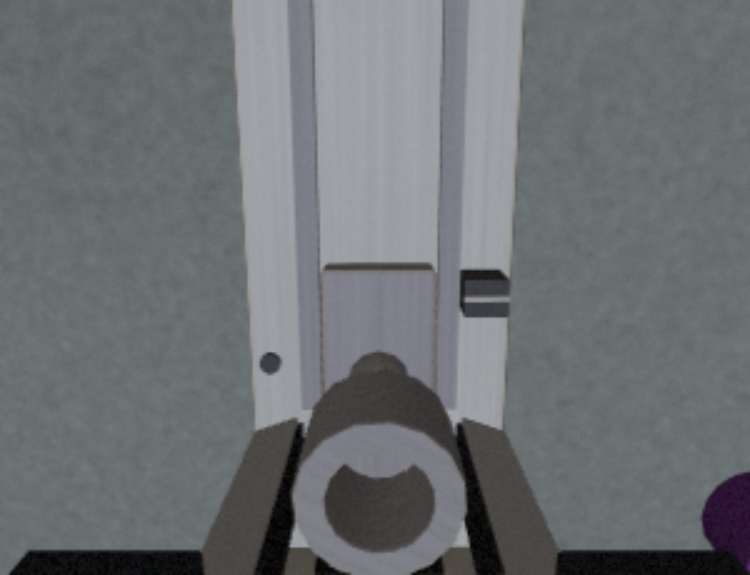

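Close view: the bushing ring is centred laterally over the pin (crop x≈380 for both). The slide front edge is at crop y≈267 and the mark's white line at crop (486,298).

```bash
python3 - <<'E'
from h import *
f=load('wrist'); g=cv2.cvtColor(f['img'],cv2.COLOR_RGB2GRAY).astype(int)
col=g[160:192,300:340].mean(1).round(0); print('edge rows 160..',col.astype(int))
print('mark rows 165..',g[165:192,358:372].mean(1).astype(int))
ux=np.array([np.cos(.1239),np.sin(.1239),0]); uy=np.array([-ux[1],ux[0],0]); o=np.array([610.2,32.6,0])
for n,u,v,z in (('edge',321.6,167,30),('mark',364.4,179.2,28)):
    d=plane(f,u,v,z)-o; print(n,(d@ux).round(2),(d@uy).round(2))
# bushing top outer circle: ellipse of ring at z=122: sides
p,M=tcp(); d=p-o; print('tcp rel',d@ux,d@uy)
for v in (60+425/2.5,60+575/2.5): pass
print('front rim',(plane(f,322,60+424/2.5,p[2]-7.8+40)-o)@ux, 'bore front/back',(plane(f,322,60+551/2.5,p[2]-7.8+40)-o)@ux)
print('pin tip front',(plane(f,321.6,60+352/2.5,58)-o)@ux)
E
```

```text
edge rows 160.. [158 159 159 158 158  93  63  64 116 126 129 129 129 129 129 129 129 129
 129 129 129 129 129 128 129 129 129 128 128 129 128 128]
mark rows 165.. [159 158 135  41  33  28  28  61  62  63  62  62  62  91 146 139  60  62
  62  61  62  62 158 158 158 158 158]
edge -40.64 -1.18
mark -29.49 36.17
tcp rel -0.29374252177646093 0.45624713419028584
front rim -21.337051973040698 bore front/back 11.139911945455856
pin tip front -18.92176248452896
```

```bash
python3 -m inch '[[[0,0,0,-0.02,0,0.5,1],[0,0,0,0,0,0.5,1],[0,0,0,0,0,0.2,1],[0,0,0,0,0,0.2,1],[0,0,0,0,0,0.2,1],[0,0,0,0,0,0.2,1],[0,0,0,0,0,0.2,1],[0,0,0,0,0,0.2,1],[0,0,0,0,0,0,1]]]'
```

```text
time_s: 5.87
tool_pos: [610.0, 33.0, 44.6]
ee_rot: [-0.001, -0.062, 0.998, 0.0]
wrist_force: [-0.3, -0.2, -2.2]
width: 42.1
grasp_force: 30.0
```

```bash
python3 -m inch '[[[0,0,0,0,0,0.2,1],[0,0,0,0,0,0.1,1],[0,0,0,0,0,0.05,1],[0,0,0,0,0,0.05,1],[0,0,0,0,0,0,1],[0,0,0,0,0,0,1]]]'
```

```text
time_s: 6.37
tool_pos: [610.5, 33.0, 37.8]
ee_rot: [0.0, -0.062, 0.998, -0.0]
wrist_force: [-1.3, 0.0, 1.0]
width: 41.9
grasp_force: 30.0
```

```bash
python3 -m inch '[[[0,0,0,0,0,0.04,1],[0,0,0,0,0,0.03,1],[0,0,0,0,0,0,1]]]'
```

```text
time_s: 6.62
tool_pos: [610.6, 33.0, 37.6]
ee_rot: [0.0, -0.062, 0.998, -0.0]
wrist_force: [-8.9, -0.4, 14.5]
width: 41.6
grasp_force: 30.0
```

```bash
python3 -m inch '[[[0,0,0,0,0,0,-0.6],[0,0,0,0,0,0,-0.6],[0,0,0,0,0,0,-0.6],[0,0,0,0,0,0,-0.6],[0,0,0,0,0,0,-0.6],[0,0,0,0,0,-0.5,-0.6],[0,0,0,0,0,-1,-0.6],[0,0,0,0,0,-1,-0.6],[0,0,0,0,0,-1,-0.6],[0,0,0,0,0,-1,-0.6],[0,0,0,0,0,-1,-0.6],[0,0,0,0,0,0,-0.6],[0,0,0,0,0,0,-0.6]]]'
python3 - <<'E'
from h import *
f=grab('wrist'); W=world(f); p,M=tcp(); go([421.3,250,150])
d=(abs(W[...,2]-70)<15)&(np.hypot(W[...,0]-610,W[...,1]-33)<24)
print('bush',d.sum(),np.median(W[d],0),cv2.minEnclosingCircle(W[d&(W[...,2]>66)][:,:2].astype(np.float32)))
cv2.imwrite('pics/wrist3.png',cv2.resize(f['img'][80:300,220:450],None,fx=2.6,fy=2.6,interpolation=cv2.INTER_CUBIC)[:,:,::-1])
E
```

```text
time_s: 7.7
tool_pos: [610.8, 32.9, 147.4]
ee_rot: [0.001, -0.062, 0.998, -0.0]
wrist_force: [-1.4, -0.1, 0.4]
width: 75.0
grasp_force: 0.0
TCP [610.3  33.  146.1] yawy 97.09 rows of 20mm x,y,z: [ 8.04 11.93 -0.2 ]
bush 1130 [608.55218121  31.59993625  68.89194207] ((609.5718383789062, 31.80428123474121), 20.814577102661133)
```

View pics/wrist3.png

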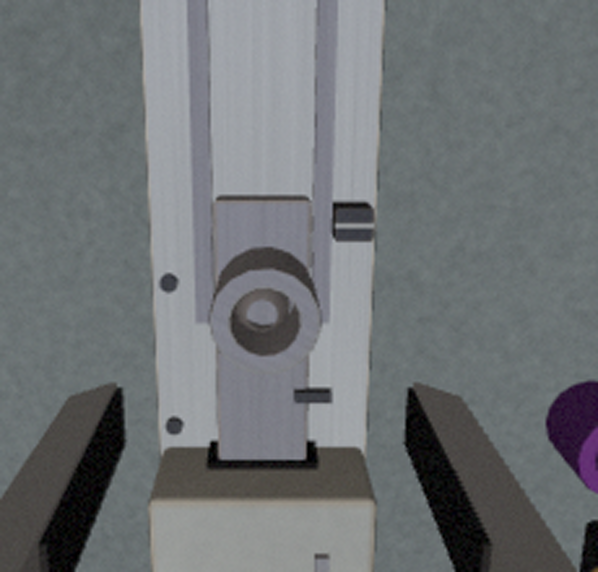

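Bushing is seated: top ring at z≈69–70, pin visible inside the bore. The pointer is at crop (313,395) and the mark line at crop (354,221), both visible. Now the narrow one.

```bash
python3 - <<'E'
from h import *
f=load('wrist'); g=cv2.cvtColor(f['img'],cv2.COLOR_RGB2GRAY).astype(int)
print('mark 155..',g[155:178,350:362].mean(1).astype(int)); print('ptr 225..',g[225:240,336:346].mean(1).astype(int)); print('edge 150..',g[150:163,308:332].mean(1).astype(int))
E
python3 -m inch '[[[0,0,0,0.62,0.92,0,-0.6],[0,0,0,0.62,0.92,0,-0.6],[0,0,0,0.62,0.92,0,-0.6],[0,0,0,0.62,0.92,0,-0.6],[0,0,0,0.62,0.92,0,-0.6],[0,0,0,0.62,0.92,0,-0.6],[0,0,0,0.62,0.92,0,-0.6],[0,0,0,0.62,0.92,0,-0.6],[0,0,0,0.62,0.92,0,-0.6],[0,0,0,0.62,0.92,0,-0.6],[0,0,0,0.62,0.92,0,-0.6],[0,0,0,0.62,0.92,0,-0.6],[0,0,0,0.6,0.9,0,-0.6],[0,0,0,0,0,0,-0.6],[0,0,0,0,0,0,-0.6]]]'
python3 - <<'E'
from h import *
f=grab('wrist'); W=world(f)
d=(abs(W[...,2]-39.5)<4)&(np.hypot(W[...,0]-421,W[...,1]-250)<28); print(d.sum(),cv2.minEnclosingCircle(W[d][:,:2].astype(np.float32)))
go([421.5,249.5,7])
E
```

```text
mark 155.. [160 160 121  31  27  60  63  62  62  63  78 147 130  62  61  63  62  80
 152 160 160 160 160]
ptr 225.. [150 151 150 149  81  31  59  63  64  63 136 148 148 150 150]
edge 150.. [159 159 159 159 158  89  62 119 127 129 130 129 129]
time_s: 9.0
tool_pos: [420.7, 250.4, 145.3]
ee_rot: [-0.001, -0.063, 0.998, -0.0]
wrist_force: [-0.1, -0.6, -0.5]
width: 75.1
grasp_force: 0.0
978 ((420.2034912109375, 248.94671630859375), 20.668350219726562)
TCP [421.3 249.8 145.4] yawy 97.13 rows of 20mm x,y,z: [-0.02 -0.01  6.92]
```

```bash
python3 -m inch '[[[0,0,0,0,0,1,-0.6],[0,0,0,0,0,1,-0.6],[0,0,0,0,0,1,-0.6],[0,0,0,0,0,1,-0.6],[0,0,0,0,0,1,-0.6],[0,0,0,0,0,0.9,-0.6],[0,0,0,0,0,0.6,-0.6],[0,0,0,0,0,0.3,-0.6],[0,0,0,0,0,0.1,-0.6],[0,0,0,0,0,0,1],[0,0,0,0,0,0,1],[0,0,0,0,0,0,1],[0,0,0,0,0,0,1],[0,0,0,0,0,0,1],[0,0,0,0,0,0,1],[0,0,0,0,0,0,1],[0,0,0,0,0,0,1]]]'
python3 -m inch '[[[0,0,0,0,0,-0.5,1],[0,0,0,0,0,-1,1],[0,0,0,0,0,-1,1],[0,0,0,0,0,-1,1],[0,0,0,0,0,-1,1],[0,0,0,0,0,-1,1],[0,0,0,0,0,-1,1],[0,0,0,0,0,0,1]]]'
python3 - <<'E'
from h import *
go([503,-227,140]); go([503,-227,14])
f=load('top'); W=world(f)  # tray floor check
d=(np.hypot(W[...,0]-503,W[...,1]+227)<40); print(np.median(W[d],0))
f=load('wrist')
E
```

```text
time_s: 10.47
tool_pos: [421.5, 250.2, 8.4]
ee_rot: [0.0, -0.062, 0.998, 0.0]
wrist_force: [-1.4, -1.3, 6.2]
width: 41.1
grasp_force: 30.0
time_s: 11.13
tool_pos: [422.5, 250.7, 141.9]
ee_rot: [0.002, -0.062, 0.998, 0.001]
wrist_force: [0.7, 0.8, -1.3]
width: 41.5
grasp_force: 30.0
TCP [422.5 250.7 141.9] yawy 97.09 rows of 20mm x,y,z: [ -1.04 -24.2    0.05]
TCP [422.5 250.7 141.9] yawy 97.09 rows of 20mm x,y,z: [ -1.01 -24.21   6.35]
[ 502.13505357 -226.85805694    4.82037068]
```

```bash
python3 -m inch '[[[0,0,0,-0.05,-1,0,1],[0,0,0,-0.05,-1,0,1],[0,0,0,-0.05,-1,0,1],[0,0,0,-0.05,-1,0,1],[0,0,0,-0.05,-1,0,1],[0,0,0,-0.05,-1,0,1],[0,0,0,-0.05,-1,0,1],[0,0,0,-0.05,-1,0,1],[0,0,0,-0.05,-1,0,1],[0,0,0,-0.05,-1,0,1],[0,0,0,-0.05,-1,0,1],[0,0,0,-0.05,-1,0,1],[0,0,0,-0.05,-1,0,1],[0,0,0,-0.05,-1,0,1],[0,0,0,-0.05,-1,0,1],[0,0,0,-0.05,-1,0,1],[0,0,0,-0.05,-1,0,1],[0,0,0,-0.05,-1,0,1],[0,0,0,-0.05,-1,0,1],[0,0,0,-0.05,-1,0,1]]]'
python3 -m inch '[[[0,0,0,0,-1,0,1],[0,0,0,0,-1,0,1],[0,0,0,0,-1,0,1],[0,0,0,0,-1,0,1],[0,0,0,0,-0.2,0,1],[0,0,0,0,0,1,1],[0,0,0,0,0,1,1],[0,0,0,0,0,1,1],[0,0,0,0,0,1,1],[0,0,0,0,0,1,1],[0,0,0,0,0,0.7,1],[0,0,0,0,0,0.3,1],[0,0,0,0,0,0,1],[0,0,0,0,0,0,1]]]'
```

```text
time_s: 12.8
tool_pos: [490.1, -145.2, 137.1]
ee_rot: [-0.001, -0.062, 0.998, 0.0]
wrist_force: [0.7, 0.5, -1.9]
width: 41.6
grasp_force: 30.0
time_s: 13.97
tool_pos: [501.0, -227.5, 18.2]
ee_rot: [-0.0, -0.062, 0.998, 0.0]
wrist_force: [0.4, -0.6, -2.2]
width: 41.3
grasp_force: 30.0
```

```bash
python3 -m inch '[[[0,0,0,0,0,0.15,1],[0,0,0,0,0,0.1,1],[0,0,0,0,0,0.03,1],[0,0,0,0,0,0,1],[0,0,0,0,0,0,-0.3],[0,0,0,0,0,0,-0.3],[0,0,0,0,0,0,-0.3],[0,0,0,0,0,0,-0.3],[0,0,0,0,0,-0.5,-0.3],[0,0,0,0,0,-1,-0.3],[0,0,0,0,0,-1,-0.3],[0,0,0,0,0,-1,-0.3],[0,0,0,0,0,-1,-0.3],[0,0,0,0,0,-1,-0.6],[0,0,0,0,0,-1,-0.6],[0,0,0,0,0,-1,-0.6],[0,0,0,0,0,0,-0.6]]]'
python3 - <<'E'
from h import *
f=grab('wrist'); W=world(f); cv2.imwrite('pics/tray.png',f['img'][:,:,::-1])
d=(abs(W[...,2]-44)<5)&(np.hypot(W[...,0]-501,W[...,1]+227)<35); print('narrow',d.sum(),np.median(W[d],0),cv2.minEnclosingCircle(W[d][:,:2].astype(np.float32)))
go([610.6,32.9,145])
E
```

```text
time_s: 15.38
tool_pos: [502.2, -228.4, 167.2]
ee_rot: [0.003, -0.062, 0.998, -0.002]
wrist_force: [0.5, -0.7, 0.6]
width: 75.4
grasp_force: 0.0
narrow 894 [ 498.85547893 -228.95135174   43.1794343 ] ((499.6075134277344, -228.75074768066406), 20.92876434326172)
TCP [ 501.6 -228.1  164.9] yawy 97.09 rows of 20mm x,y,z: [-7.01 12.28  0.99]
```

```bash
python3 -m inch '[[[0,0,0,-0.5,0.88,0,-0.6],[0,0,0,-0.5,0.88,0,-0.6],[0,0,0,-0.5,0.88,0,-0.6],[0,0,0,-0.5,0.88,0.1,-0.6],[0,0,0,-0.5,0.88,0.1,-0.6],[0,0,0,-0.5,0.88,0.1,-0.6],[0,0,0,-0.5,0.88,0.1,-0.6],[0,0,0,-0.5,0.88,0.1,-0.6],[0,0,0,-0.5,0.88,0.1,-0.6],[0,0,0,-0.5,0.88,0.1,-0.6],[0,0,0,-0.5,0.88,0.1,-0.6],[0,0,0,-0.5,0.88,0.1,-0.6],[0,0,0,-0.5,0.88,0.1,-0.6],[0,0,0,-0.5,0.84,0,-0.6],[0,0,0,0,0,0,-0.6],[0,0,0,0,0,0,-0.6]]]'
cat > m.py <<'E'
from h import *
f=grab('wrist'); g=cv2.cvtColor(f['img'],cv2.COLOR_RGB2GRAY).astype(float)
p,M=tcp(); ux=np.array([np.cos(.1239),np.sin(.1239),0]); uy=np.array([-ux[1],ux[0],0]); o=np.array([610.3,32.8,0])
pt=proj(f,o+45*ux+27*uy+[0,0,34]); mk=proj(f,o-29.5*ux+38*uy+[0,0,28]); print('expect ptr',pt,'mark',mk)
def band(c,w,lo,hi): u,v=np.round(c).astype(int); return v+lo,g[v+lo:v+hi,u-w:u+w].mean(1).round().astype(int)
print('ptr',band(pt,4,-9,10)); print('mark',band(mk,5,-12,12))
E
python3 m.py; python3 -c "
from h import *; go([610.6,32.9,37.6])"
```

```text
time_s: 16.77
tool_pos: [609.2, 33.7, 141.5]
ee_rot: [-0.001, -0.062, 0.998, 0.0]
wrist_force: [0.8, 0.0, -0.4]
width: 75.0
grasp_force: 0.0
expect ptr [345.85042222 237.06043814] mark [357.66830844 169.40210878]
ptr (np.int64(228), array([163, 163, 163, 164, 163, 108,  85, 102, 104, 103, 104, 150, 163,
       163, 163, 162, 164, 162, 163]))
mark (np.int64(157), array([159, 160, 159,  98,  45,  36,  63,  62,  64,  62,  64,  80, 147,
       128,  63,  64,  63,  63,  72, 158, 159, 159, 158, 158]))
TCP [609.1  33.  141.7] yawy 97.11 rows of 20mm x,y,z: [-0.08 -0.01  5.21]
```

```bash
python3 - <<'E'
from h import *
f=load('wrist'); ux=np.array([np.cos(.1239),np.sin(.1239),0])
a=plane(f,342,236.6,34)@ux; b=plane(f,357.5,169.29,28)@ux; print('pull',a-b,'ptr width',plane(f,342,238.72,34)@ux-plane(f,342,234.4,34)@ux)
E
python3 -m inch '[[[0,0,0,-0.05,0,1,-0.6],[0,0,0,0,0,1,-0.6],[0,0,0,0,0,1,-0.6],[0,0,0,0,0,1,-0.6],[0,0,0,0,0,0.7,-0.6],[0,0,0,0,0,0.3,-0.6],[0,0,0,0,0,0.18,-0.6],[0,0,0,0,0,0,-0.6],[0,0,0,0,0,0,1],[0,0,0,0,0,0,1],[0,0,0,0,0,0,1],[0,0,0,0,0,0,1],[0,0,0,0,0,0,1],[0,0,0,0,0,0,1],[0,0,0,0,0,0,1],[0,0,0,0,0,0,1]]]' 55
```

```text
pull 74.07336877481964 ptr width 5.173711438101577
time_s: 18.15
tool_pos: [610.7, 33.4, 39.1]
ee_rot: [0.0, -0.062, 0.998, -0.0]
wrist_force: [-1.0, -0.3, 2.7]
width: 41.5
grasp_force: 55.0
```

```bash
python3 -m inch '[[[0,0,0,0.15,0,0,1],[0,0,0,0.3,0,0,1],[0,0,0,0.3,0,0,1],[0,0,0,0.3,0,0,1],[0,0,0,0.3,0,0,1],[0,0,0,0.3,0,0,1],[0,0,0,0.3,0,0,1],[0,0,0,0.3,0,0,1],[0,0,0,0.3,0,0,1],[0,0,0,0.3,0,0,1],[0,0,0,0.3,0,0,1],[0,0,0,0.3,0,0,1],[0,0,0,0.2,0,0,1],[0,0,0,0.05,0,0,1],[0,0,0,0,0,0,1],[0,0,0,0,0,0,1],[0,0,0,0,0,0,1]]]' 55
python3 - <<'E'
from h import *
p,M=tcp(); ux=np.array([np.cos(.1239),np.sin(.1239),0]); print(p,(p-[610.6,33,0])@ux)
for n in('scene','wrist'): f=grab(n); print(n,proj(f,[577.5,65.5,28])); 
f=load('scene'); u,v=proj(f,[577.5,65.5,28]).astype(int); a=cv2.resize(f['img'][v-25:v+25,u-30:u+30],None,fx=8,fy=8,interpolation=cv2.INTER_CUBIC)
f=load('wrist'); u,v=proj(f,[577.5,65.5,28]).astype(int); v=min(v,375);b=cv2.resize(f['img'][v-25:v+25,u-20:u+20],None,fx=8,fy=8,interpolation=cv2.INTER_CUBIC)
cv2.imwrite('pics/pull.png',np.hstack([a,b])[:,:,::-1])
E
```

```text
time_s: 19.57
tool_pos: [538.7, 24.2, 39.3]
ee_rot: [0.002, -0.062, 0.998, -0.0]
wrist_force: [11.4, -0.6, -3.6]
width: 41.8
grasp_force: 55.0
[538.67434285  24.20110533  39.33388206] -72.46168602036526
scene [326.15140795 235.43123785]
wrist [369.54987451 285.14886718]
```

View pics/pull.png

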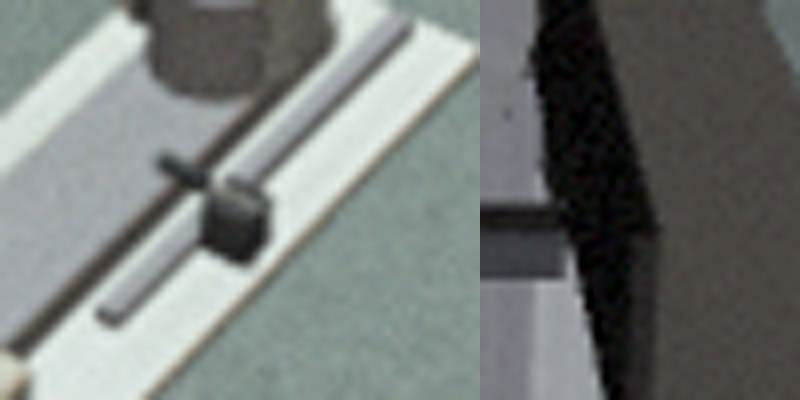

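Scene crop: the pointer (crop (160–210,158–188)) has reached the mark block (crop (237,215)). The wrist crop shows the pointer, but the finger hides the mark. Quantify.

```bash
python3 - <<'E'
from h import *
f=load('wrist'); g=cv2.cvtColor(f['img'],cv2.COLOR_RGB2GRAY).astype(int)
print(g[280:300,350:358].mean(1).round().astype(int))
ux=np.array([np.cos(.1239),np.sin(.1239),0])
uy=np.array([-ux[1],ux[0],0]); o=np.array([610.3,32.8,0])
for v in (288.5,291.5,294.5): print(v,(plane(f,354,v,34)-o)@ux)
f=load('scene'); gs=cv2.cvtColor(f['img'],cv2.COLOR_RGB2GRAY)
# sample slide-direction profiles in scene at constant lateral y, over pointer top and mark top
for n,y,z in (('ptr',22,34),('ptr',25,34),('ptr',28,34),('mark',34,28),('mark',38,28),('mark',42,28)):
    xs=np.arange(-42,-16,1.); uv=np.array([proj(f,o+x*ux+y*uy+[0,0,z]) for x in xs]).astype(np.float32)
    print(n,y,cv2.remap(gs,uv[None,:,0],uv[None,:,1],cv2.INTER_CUBIC)[0])
E
```

```text
[106 110 114 118 122  77  26  29  29  53  61  64  63  61  63 133 133 133
 134 134]
288.5 -29.60905409937608
291.5 -26.992716772420415
294.5 -24.35781261844633
ptr 22 [71 71 70 71 70 69 69 70 71 72 71 72 74 72 64 58 56 54 49 41 39 48 62 72
 74 74]
ptr 25 [178 176 172 172 178 179 177 173 174 174 170 167 161 143 118  94  74  59
  48  49  67  95 126 153 172 178]
ptr 28 [203 201 201 203 203 200 199 201 200 192 181 178 181 183 177 166 148 127
 107  98  99 110 131 155 173 187]
mark 34 [111 113 109 102  98  91  82  78  85  99 112 118 115 106  95  87  83  77
  68  60  52  46  40  37  36  37]
mark 38 [225 221 219 209 188 156 125 102  94  95 104 112 115 110  98  84  72  68
  63  56  49  46  44  42  41  42]
mark 42 [228 229 228 225 219 208 190 167 144 121 105  94  85  73  58  44  38  40
  44  44  40  39  41  44  43  41]
```

```bash
python3 -m inch '[[[0,0,0,0.06,0,0,1],[0,0,0,0.06,0,0,1],[0,0,0,0,0,0,1],[0,0,0,0,0,0,1],[0,0,0,0,0,0,1]]]' 55
cat > chk.py <<'E'
from h import *
ux=np.array([np.cos(.1239),np.sin(.1239),0]); uy=np.array([-ux[1],ux[0],0]); o=np.array([610.3,32.8,0])
S=[arm.grab_frame('scene') for _ in range(4)]; f=S[0]; im=np.mean([s['img'] for s in S],0).astype(np.uint8)
gs=cv2.cvtColor(im,cv2.COLOR_RGB2GRAY)
# rectify plane z=31 in unit coords: 10 px/mm, x -50..0 (left=-50), y 15..50 (down)
H=[]
for z in (34,28):
    src=np.float32([proj(f,o+x*ux+y*uy+[0,0,z]) for x,y in((-50,15),(-5,15),(-5,50),(-50,50))])
    T=cv2.getPerspectiveTransform(src,np.float32([(0,0),(450,0),(450,350),(0,350)])); H.append(cv2.warpPerspective(im,T,(450,350),flags=cv2.INTER_CUBIC))
out=H[0].copy(); out[170:]=H[1][170:]; 
cv2.imwrite('pics/rect.png',cv2.resize(out,None,fx=1.6,fy=1.6)[:,:,::-1])
f=grab('wrist'); g=cv2.cvtColor(f['img'],cv2.COLOR_RGB2GRAY).astype(int)
print('wrist 280..',g[280:302,348:356].mean(1).round().astype(int))
for v in (288,290,292): print(v,((plane(f,352,v,34)-o)@ux).round(2))
p,_=tcp(); print('tcp pull',(p-[610.6,33,0])@ux)
t=arm.grab_frame('top'); print('top mark px',proj(t,o-29.5*ux+38*uy+[0,0,28])); cv2.imwrite('pics/top2.png',t['img'][:,:,::-1])
E
python3 chk.py
```

```text
time_s: 20.08
tool_pos: [536.4, 23.9, 39.3]
ee_rot: [0.002, -0.062, 0.998, -0.0]
wrist_force: [11.8, -0.4, -4.6]
width: 41.8
grasp_force: 55.0
wrist 280.. [124 123 123 123 123  78  29  28  27  54  62  62  63  63  63 125 124 125
 126 126 126 125]
288 -32.4
290 -30.66
292 -28.91
tcp pull -74.78883931946295
top mark px [298.03278626 200.09303968]
```

View pics/rect.png

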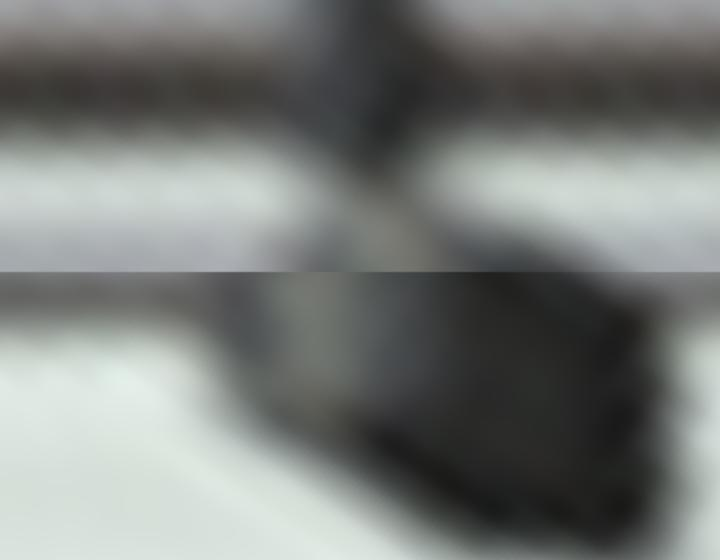

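The rectified view puts the mark line at ≈ -30.0 and the pointer centre at ≈ -29.5. The wrist view agrees (≈0.4 mm to go). Final nudge, plus a slight down-shift to keep the bushing seated.

```bash
python3 -m inch '[[[0,0,0,0.02,0,0.02,1],[0,0,0,0,0,0,1],[0,0,0,0,0,0,1],[0,0,0,0,0,0,1],[0,0,0,0,0,0,1],[0,0,0,0,0,0,1]]]' 55
python3 chk.py
```

```text
time_s: 20.88
tool_pos: [536.3, 23.9, 39.3]
ee_rot: [0.003, -0.062, 0.998, -0.0]
wrist_force: [11.5, 0.6, -1.7]
width: 41.6
grasp_force: 55.0
wrist 280.. [123 124 123 123 124  78  28  28  28  53  61  62  62  62  64 124 124 125
 126 126 125 126]
288 -32.42
290 -30.68
292 -28.93
tcp pull -74.85000458308922
top mark px [298.03278626 200.09303968]
```

View pics/rect.png

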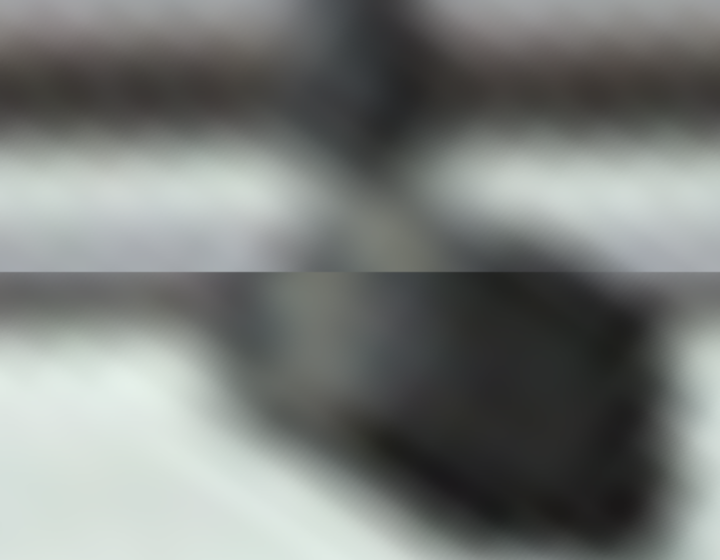

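The pointer centre is in line with the mark line (both near x≈320–330, 16 px/mm). One last 0.4 mm nudge, then hand in.

```bash
python3 -m inch '[[[0,0,0,0.02,0,0,1],[0,0,0,0,0,0,1],[0,0,0,0,0,0,1],[0,0,0,0,0,0,1]]]' 55 && python3 -c "
from rig import arm; print(arm.hand_in())"
```

```text
time_s: 21.52
tool_pos: [535.9, 23.9, 39.3]
ee_rot: [0.003, -0.062, 0.998, -0.0]
wrist_force: [12.2, 0.7, -1.4]
width: 41.6
grasp_force: 55.0
the job is handed in; nothing more can be done
None
```

I handed the job in at 21.5 s. The wide bushing is seated on the pin, the narrow one stands in the tray, and the gripper still holds the slide out by the bushing, about 75 mm, with the pointer on the mark line to within about 0.5 mm by camera.

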